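# Isolate the charger over its guard and draw the battery pack

## Robot

A 7-joint arm with a two-finger parallel gripper is mounted at the origin on the work surface. World frame = base frame: x ahead of the robot, y to its left, z up, the work surface at z = 0. Lengths are in mm, angles in rad, forces in N, time in s.
With the tool pointing down it reaches from about 350 to 900 mm from the base axis. Payload 8.1 kg.
Tool frame: the origin (TCP) lies at the very end of the fingers, on their centre line; the grasp point (between the pads) lies 19 mm behind it; z points along the fingers, y is the line along which they close (so a half turn about z gives the same grasp; the last joint's range is limited). The gripper opens to 85 mm and grips with 20 to 120 N. Pads are 22 mm wide; open, the fingers measure 114 mm over their backs; the gripper's body (76 mm by 85 mm) begins 54 mm behind the grasp point. The pads swing forward as they close: fully open they stand 13 mm farther back than shut.
Start: joints at [-1.425, 0.434, 0.025, 1.573, -0.012, 1.134, -0.075], TCP at [153.928, 605.762, 231.323] pointing down, gripper open.
Joint ranges: [-2.62, 2.62], [-0.44, 2.09], [-1.27, 1.32], [0.08, 2.57], [-1.32, 4.46], [0.12, 2], [-2.74, 2.74]. Speed limits (rad/s): [2.22, 2.22, 3.01, 3.01, 3.14, 3.14, 3.14].

## Interface

Orientations are given as a unit quaternion [w, x, y, z].
In Python, from plant import arm gives the robot as it stands.
- The arm moves only by the tool move_arm, never from a script. Its argument "commands" is a list of rows, each a list of 3 entries, a list of its own where there are three numbers: the shift along the tool's x, y, z in units of 0.2 m (1.0 is 0.2 m), then the turn, a rotation vector about the tool's x, y, z in units of 90 degrees (1.0 is 90 degrees), then the gripper command: -1 is fully open, 1 is shut, values between are in proportion. A call has 1 to 12 rows; each row is the pose to reach, as a shift and turn from the pose commanded when the call began, along the tool's axes at that moment; what a row does not reach only later rows make up. A row lasts 1/12 s, in which the tool goes at most 41.7 mm and 7.16 degrees, less where a joint would pass 70% of its speed; a pose out of reach is approached as far as the arm can. A call with a number of a shift or a turn outside -1 to 1 is refused whole. A call with a gripper value outside its range is refused whole. The fingers move at their own pace and stop on an object; "grip_force" is the grip in N (left out, the last holds). Time passes only in rows, so rows that repeat a pose let the fingers close. It gives the time, the measured TCP pose, the force, the opening and the grip force at its end, in the units of the state.
- arm.observe(): the state, without advancing time (a new reading comes with each control period).
- arm.camera(name): name is "scene" or "top" or "wrist"; returns the picture (420x560x3 uint8, red, green, blue); there is no depth.
- arm.get_calibration(name): a dict with "K" (3x3 intrinsics, pixels), "xyz" and "attitude" of the camera in the world. Camera axes: x right, y down, z forward; pixel columns grow to the right and rows downward; lengths in mm; the calibration is good to about 2 mm. A picture is of the moment at which its call begins: read the wrist's pose just before it. get_calibration takes no time and is no camera call; for the wrist camera it gives the pose at the moment of the call.
- arm.finish_job(): hands the job in; it is judged then, once.
Trained networks look in the newest picture that a camera, given by its name, has taken for a name from the list of things; names that differ only in an ending like _2 or _b are one class to them, and where a whole thing is asked for, a point or a joint stands for the part that bears it (a point fixed in the world has none). Each returns a list of dicts, best first, with "conf" (0 to 1); they miss things now and then, are a little off and sometimes report something else, mostly with a low value. They report only what shows in the picture. A call takes as long as a camera call. They do not tell look-alikes from the thing itself.
- arm.find_in(thing, camera): "box" ([centre column, centre row, width, height] in pixels, round what is visible of it).
The state is a dict: "time": time; "q": joint angles; "qvel": joint speeds; "joint_torque": joint torques, N m; "tool_pos": TCP position; "tool_rot": TCP orientation; "wrist_force": force on the tool from outside, world axes, zero at the start; "torque": the same for the moment, N m; "gripper_width": finger opening in mm; "grasp_force": force on a finger pad.
Only numpy, scipy, OpenCV 4.12 (cv2) and the standard library are available. Lean on these libraries where they do the work, as an engineer would, in place of code of your own. Each camera call takes 0.05 s, during which the arm holds its last target. There are 200 camera calls.

## Task

Take the operating hook from its rest, reach over the clear guard on the charging unit without knocking the guard, and use the hook to pull the breaker toggle fully over to OFF, its near side; keep your hand out of the space inside the guard and touch the toggle with nothing but the hook. Only once it is off, draw the battery pack out of the open end of the unit and leave it standing flat on the bench, wholly out of the bay. At the end the hook lies in its rest again as it was found, and the other things on the bench are where they were.

Things in the scene. Friction and masses are not known exactly. Their poses are not given: they have to be found in the camera images.
- hook: the loose operating hook, 170 g; its frame is that of hook_grip: x from the grip to the leg, z up. It lies in its rest with the leg hanging down in front, clear of the bench; it balances about 45 mm ahead of the grip's centre
- hook_grip (a point): centre of the hook's straight rubber grip, 110 (x) x 24 (y) x 26 mm (z). A round hand guard, 42 mm across, starts 55 mm ahead (+x); from it a 12 mm thick rod runs straight and level to 180 mm ahead of this point, and there bends square down into a leg whose round end is 95 mm below this point's height
- hook_tip (a point): lower end of the hook's leg: 180 mm ahead of and 95 mm below the grip's centre; the leg is 12 mm thick
- cradle_rest (a point): where the grip's centre lies when the hook is in its rest, 130 mm above the bench, x as the hook's. The rest is a fixed steel stand, base 170 x 76 mm: under the grip, 42 mm behind this point, a 12 mm upright with a seat and flared cheeks to 143 mm high; under the rod, 80 mm ahead, an upright with a V notch. The grip is free at both sides between them
- unit: the red charging unit, fixed; origin at the centre of its underside, x from its front (control strip, robot side) to its back, y to its left. Cabinet 220 (x) x 240 (y) x 80 mm high. On its deck a grey breaker, 130 x 90 mm, centred at x = 0.030, top 135 mm above the bench. The battery bay opens in its right end (-y)
- screen: the clear guard on the deck, aluminium edges, same frame as the unit: a front pane at x = -0.060, 200 mm wide, 10 mm thick at its edge rail, and side panes at y = -0.100 and +0.100 back to x = 0.100; all up to 217 mm above the bench. Open on top and at the back
- screen_top (a point): middle of the top edge of the guard's front pane, 217 mm above the bench
- toggle (a joint): angle of the breaker toggle: 0 = ON, leaning 0.42 rad away from the robot side (to the unit's +x); 0.84 = OFF, at its stop, leaning as far to the near side (-x). It has friction, about 0.08 Nm, and stays where it is left. It starts near 0
- toggle_tip (a point): middle of the free end of the toggle, which is 30 mm wide (y), 12 mm thick and stands 65 mm from its pivot; x and y in the unit's frame at ON 57 and 0 mm, at OFF 4 and 0 mm, 184 mm above the bench at both
- toggle_pivot (a point): the toggle's pivot, at 30, 0 mm in the unit's frame, 125 mm above the bench; the axis lies along the unit's y
- pack_center (a point): centre of the battery pack, a loose black block 62 (x) x 150 (y) x 58 mm (z), about 0.65 kg, axes as the unit's. It stands on the bay's 5 mm floor under the deck, 3 mm of play at either side, 5 mm above, its outer (-y) end 25 to 33 mm out of the mouth; it only comes out along the unit's -y
- pack_fin (a point): centre of the grab fin on the outer end of the pack, 97.5 mm from the pack's centre: a grey upright plate 14 mm thick (pack's x), 46 mm high (z), standing 45 mm out of the end (-y); about 34 mm above the bench while the pack is in the bay, 29 mm when it stands on the bench
- bay_mouth (a point): middle of the mouth of the battery bay, in the right end face of the unit: 68 mm wide, 63 mm high; the bay runs 128 mm to +y from here
- camera_head: bystander: aluminium camera head on a wooden block, 180 x 100 x 95 mm
- wheel: bystander: black rubber wheel lying flat, 96 mm across, 40 mm high
- brush_disc: bystander: flat dark brush disc, 104 mm across, 18 mm high
- screwdriver: bystander: screwdriver, 180 mm
- wrench: bystander: wrench, 180 mm
- meter: bystander: yellow multimeter, 140 x 75 x 32 mm
- spray: bystander: spray can, 56 mm across, 150 mm high
There are look-alikes about, which are no part of the job. What is shaped like the part that bears cradle_rest but yellow is not meant.

How it is judged:
By the outcome, as a careful person would: the job done as asked, in the order asked, and still so for the second after the job is handed in, with the robot touching nothing.
It also fails if it takes over 72 s, if anything falls off the work surface, if the arm or the gripper's body presses on something with over 40 N, if the wrist force passes 120 N, or if a joint passes its speed limit or range.

## Working session

There is one attempt and no reset: what is moved stays moved. The work goes in short steps, Python scripts to look and compute and a tool call to move; the robot and the scene stay as the last step left them, time stands still between calls to the robot, and variables do not carry over. Pictures are saved under pics/ and viewed, at most 10 in all, crops included, and the job is handed in when it is done.

Besides the shell and the picture viewer there is one more tool, called as a command line: name --argument value ..., lists and objects as JSON in quotes. move_arm: Moves the arm, as the interface text tells. Shifts and turns lie within -1 to 1; 1 stands for 0.2 m of shift or 90 degrees of turn. Its arguments: {"type":"object","properties":{"commands":{"type":"array"},"grip_force":{"type":"number"}},"required":["commands"]}

```bash
ls; mkdir -p pics; python3 - <<'E'
from plant import arm
import cv2
o=arm.observe(); print({k:o[k] for k in('time','tool_pos','tool_rot','gripper_width')})
for c in('scene','top'):
    im=arm.camera(c); cv2.imwrite(f'pics/{c}0.png',cv2.cvtColor(im,cv2.COLOR_RGB2BGR))
    print(c,arm.get_calibration(c))
    for t in('hook','cradle_rest','unit','toggle','pack_center','pack_fin','screen'):
        try:
            for d in arm.find_in(t,c)[:3]: print(t,[round(v) for v in d['box']],round(d['conf'],2))
        except Exception as e: print(t,e)
E
```

```text
pics
{'time': 0.0, 'tool_pos': array([153.83975852, 605.22971383, 230.54829785]), 'tool_rot': array([-1.16970668e-05,  1.24103104e-01,  9.92269008e-01, -7.97313285e-04]), 'gripper_width': 85.33792476835983}
scene {'K': array([[397.41249965,   0.        , 278.41610258],
       [  0.        , 397.41249965, 205.08482344],
       [  0.        ,   0.        ,   1.        ]]), 'xyz': array([1026.03469344, -818.18663788,  991.4843635 ]), 'attitude': array([-0.40779148,  0.86297651,  0.2691073 , -0.12868148])}
hook [340, 173, 50, 42] 0.53
cradle_rest [285, 159, 40, 48] 0.69
cradle_rest [327, 175, 36, 34] 0.64
unit [342, 233, 90, 110] 0.71
toggle [355, 222, 8, 8] 0.61
pack_center [354, 222, 16, 13] 0.68
pack_center [327, 277, 22, 31] 0.59
pack_fin [328, 278, 22, 32] 0.71
screen [345, 224, 74, 88] 0.82
top {'K': array([[494.58564319,   0.        , 277.21762955],
       [  0.        , 494.58564319, 204.8537042 ],
       [  0.        ,   0.        ,   1.        ]]), 'xyz': array([2.35681695e+02, 8.19822946e-02, 1.42149865e+03]), 'attitude': array([ 0.05610182, -0.70102038,  0.7083211 , -0.06086232])}
hook [136, 193, 34, 89] 0.72
hook [240, 124, 92, 88] 0.4
cradle_rest [138, 214, 50, 62] 0.63
cradle_rest [129, 296, 55, 64] 0.56
cradle_rest [300, 134, 22, 24] 0.45
unit [244, 138, 100, 101] 0.8
unit [300, 134, 30, 30] 0.42
pack_center [298, 134, 29, 30] 0.82
pack_center [137, 142, 35, 60] 0.5
pack_center [241, 116, 14, 20] 0.37
pack_fin [300, 134, 29, 28] 0.64
screen [241, 126, 92, 89] 0.64
```

View pics/top0.png

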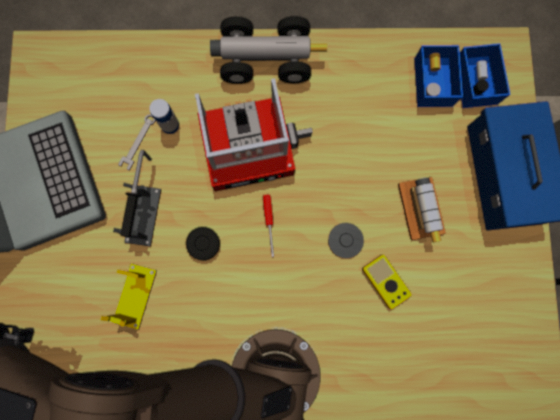

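View pics/scene0.png

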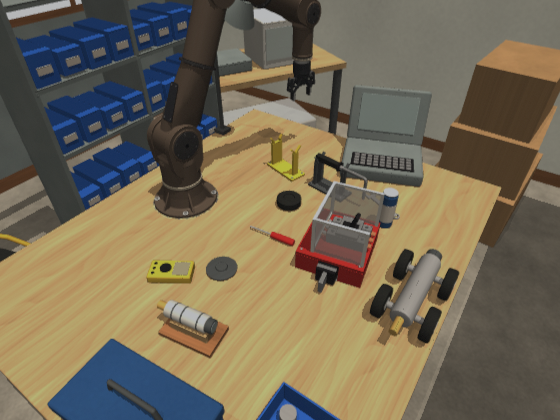

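The top view shows the dark rest with the hook at about (140,205), with the leg end near (143,155). The yellow look-alike is at (131,295), and the red unit at (245,140) with the pack fin at (302,134). The dark rest fits because it isn't yellow and it holds the hook. I'll confirm with an enlarged crop.

```bash
cat > h.py <<'E'
from plant import arm
import numpy as np, cv2
from scipy.spatial.transform import Rotation as R
def rot(q): return R.from_quat(np.r_[q[1:],q[0]])
def ray(cal,px,z):
    d=rot(cal['attitude']).apply(np.linalg.inv(cal['K'])@[px[0],px[1],1]); p=cal['xyz']
    return p+d*(z-p[2])/d[2]
def proj(cal,P):
    c=rot(cal['attitude']).inv().apply(np.atleast_2d(P)-cal['xyz']); u=c@cal['K'].T
    return u[:,:2]/u[:,2:]
def mv(P,q=None):
    """shift (units) & rotvec (units) from present pose to world TCP P, quaternion-R q"""
    o=arm.observe(); r=rot(o['tool_rot']); s=r.inv().apply(np.array(P)-o['tool_pos'])/200
    t=(r.inv()*q).as_rotvec()/(np.pi/2) if q is not None else np.zeros(3)
    return s.round(3),t.round(3)
E
python3 - <<'E'
from h import *
im=cv2.imread('pics/top0.png')
a=cv2.resize(im[130:260,95:175],None,fx=4.5,fy=4.5,interpolation=cv2.INTER_CUBIC)
b=cv2.resize(im[70:200,190:320],None,fx=3.4,fy=4.5,interpolation=cv2.INTER_CUBIC)
b=cv2.resize(im[70:200,190:290+30],None,fx=3.3,fy=4.5)
cv2.imwrite('pics/crop1.png',np.hstack([a,b[:a.shape[0]]]))
c=arm.get_calibration('top')
for n,p,z in [('gripback',(130,235),130),('leg',(143,155),130),('unitFL',(212,187),80),('unitFR',(294,177),80)]: print(n,ray(c,p,z).round())
print(arm.get_calibration('wrist'), arm.observe()['tool_pos'])
E
```

```text
gripback [375. 376. 130.]
leg [591. 350. 130.]
unitFL [512. 170.  80.]
unitFR [538. -58.  80.]
{'K': array([[308.08536862,   0.        , 282.38329669],
       [  0.        , 308.08536862, 205.42634016],
       [  0.        ,   0.        ,   1.        ]]), 'xyz': array([ 82.0430947 , 623.83894221, 373.16891929]), 'attitude': array([0.11728515, 0.78049862, 0.60727832, 0.0909898 ])} [153.95527954 605.74690338 231.32052333]
```

View pics/crop1.png

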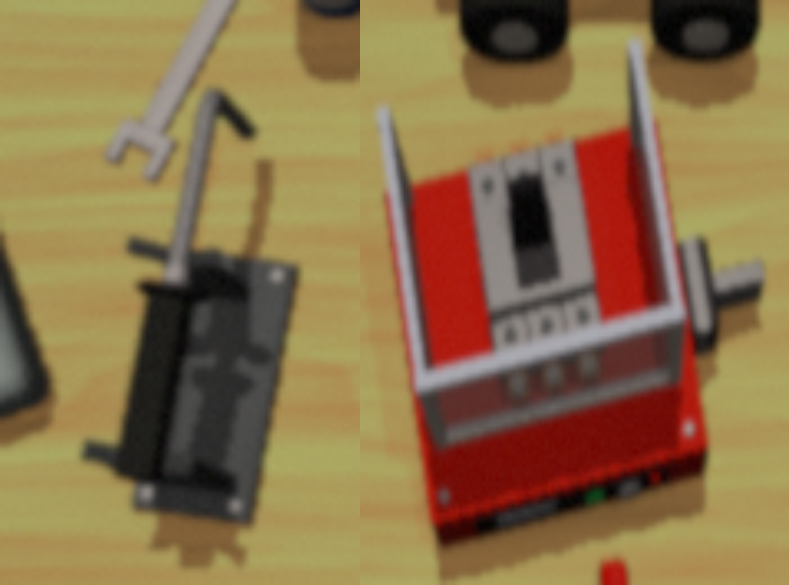

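The crop confirms that the dark rest carries the hook. The rod bend is at top pixel (142,152) and the grip's rear end at about (126,234). I'll compute the poses and the first move.

```bash
python3 - <<'E'
from h import *
c=arm.get_calibration('top')
f=lambda x,y:(95+x/4.5,130+y/4.5)
g=lambda x,y:(190+(x-360)/3.3,70+y/4.5)
B=ray(c,f(213,97),130);G=ray(c,f(165,288),130);E=ray(c,f(140,470),130)
print('hook',B.round(),G.round(),E.round())
L=ray(c,g(425,382),217);Rr=ray(c,g(680,312),217);print('pane',L.round(),Rr.round(),np.linalg.norm(L-Rr))
d=B-G;d/=np.linalg.norm(d);P=B-180*d;print('grip',P,d,np.linalg.norm(B-G),np.linalg.norm(B-E))
X=-d;Z=np.array([0,0,-1.]);q=R.from_matrix(np.c_[X,np.cross(Z,X),Z])
print(mv(P+[0,0,160]-d*30,q))
E
```

```text
hook [601. 352. 130.] [484. 376. 130.] [377. 386. 130.]
pane [566. 159. 217.] [604. -36. 217.] 198.32522703901728
grip [424.33370675 388.53866228 130.        ] [ 0.9787819  -0.20490482  0.        ] 118.54315459408853 226.30745055409602
(array([-1.428, -0.726, -0.293]), array([ 0.   ,  0.   , -0.027]))
```

move_arm --commands '[[[-0.2,-0.1,-0.1],[0,0,0],-1],[[-0.4,-0.2,-0.2],[0,0,0],-1],[[-0.6,-0.3,-0.29],[0,0,0],-1],[[-0.75,-0.38,-0.29],[0,0,-0.02],-1],[[-0.9,-0.46,-0.29],[0,0,-0.027],-1],[[-1,-0.52,-0.29],[0,0,-0.027],-1],[[-1,-0.6,-0.29],[0,0,-0.027],-1],[[-1,-0.72,-0.29],[0,0,-0.027],-1]]'

```text
time: 1.47
tool_pos: [314.1, 416.2, 289.3]
tool_rot: [0.0, 0.105, 0.995, 0.0]
wrist_force: [-0.2, 0.6, 0.2]
gripper_width: 85.3
grasp_force: 0.0
```

move_arm --commands '[[[-0.2,0,0],[0,0,0],-1],[[-0.4,0,0],[0,0,0],-1],[[-0.43,0,0],[0,0,0],-1],[[-0.43,0,0],[0,0,0],-1]]'

```text
time: 1.8
tool_pos: [399.8, 397.4, 289.3]
tool_rot: [0.001, 0.106, 0.994, -0.0]
wrist_force: [-0.7, -0.5, 0.1]
gripper_width: 85.8
grasp_force: 0.0
```

```bash
python3 - <<'E'
from h import *
o=arm.observe();print(o['time'],o['tool_pos'],o['tool_rot'],o['wrist_force'])
c=arm.get_calibration('wrist');im=arm.camera('wrist');np.save('wc1.npy',c,allow_pickle=True)
cv2.imwrite('pics/w1.png',cv2.cvtColor(im,cv2.COLOR_RGB2BGR));print(c)
print([( [round(v) for v in d['box']],d['conf']) for d in arm.find_in('hook_grip','wrist')])
P=np.array([424.3,388.5,130]);d=np.array([.9788,-.205,0])
print(proj(c,[P-55*d,P,P+55*d,P+120*d,P+180*d]).round())
E
```

```text
1.8 [399.78925183 397.40880455 289.25326808] [ 7.71970884e-04  1.05813445e-01  9.94385666e-01 -2.55200994e-04] [-0.74820746 -0.50434829  0.05484248]
{'K': array([[308.08536862,   0.        , 282.38329669],
       [  0.        , 308.08536862, 205.42634016],
       [  0.        ,   0.        ,   1.        ]]), 'xyz': array([327.06709572, 412.89932033, 430.98126668]), 'attitude': array([0.11632186, 0.76906028, 0.62151183, 0.09348019])}
[([276, 259, 36, 195], 0.64)]
[[279. 159.]
 [279. 212.]
 [280. 260.]
 [280. 312.]
 [280. 354.]]
```

View pics/w1.png

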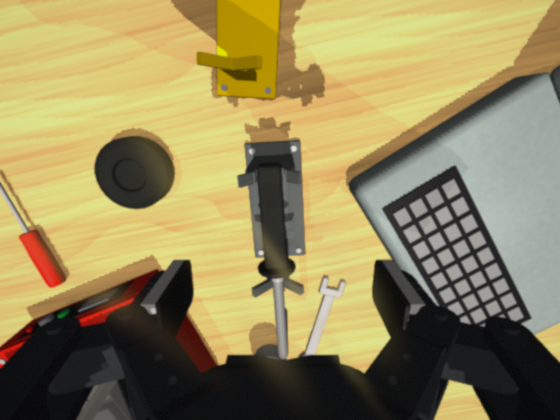

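The wrist view shows the grip running from its rear end (269,166) to the hand guard (277,268), with the rod on to (282,345). The base is free around it, and the wrench at (325,310) is clear of the grip.

```bash
python3 - <<'E'
from h import *
c=arm.get_calibration('wrist')
E=ray(c,(269,166),143);G=ray(c,(277,268),131);Rd=ray(c,(282,345),130)
print(E,G,Rd,np.hypot(*(G-E)[:2]))
d=Rd-E;d[2]=0;d/=np.linalg.norm(d)
m=(E+d*55+G-d*56)/2;m[2]=130;print('grip',m,d,E+d*55,G-d*57)
X=-d;Z=np.array([0,0,-1.]);q=R.from_matrix(np.c_[X,np.cross(Z,X),Z])
print(mv(m+[0,0,60],q),mv(m-[0,0,15],q))
E
```

```text
[369.67542302 391.70877917 143.        ] [482.21454263 374.99261073 131.        ] [583.6157142  359.23686698 130.        ] 113.773827086204
grip [425.4506445  383.42572575 130.        ] [ 0.98867665 -0.1500616   0.        ] [424.05263875 383.45539144 143.        ] [425.85997359 383.54612165 131.        ]
(array([-0.159, -0.048,  0.496]), array([-0.   , -0.   , -0.036])) (array([-0.159, -0.048,  0.871]), array([-0.   , -0.   , -0.036]))
```

move_arm --commands '[[[-0.16,-0.05,0.15],[0,0,-0.036],-1],[[-0.16,-0.05,0.35],[0,0,-0.036],-1],[[-0.16,-0.05,0.55],[0,0,-0.036],-1],[[-0.16,-0.05,0.7],[0,0,-0.036],-1],[[-0.16,-0.05,0.82],[0,0,-0.036],-1],[[-0.16,-0.05,0.89],[0,0,-0.036],-1],[[-0.16,-0.05,0.89],[0,0,-0.036],-1]]'

```text
time: 2.48
tool_pos: [422.7, 382.4, 108.2]
tool_rot: [-0.002, 0.074, 0.997, -0.002]
wrist_force: [-0.6, -0.5, -0.2]
gripper_width: 85.5
grasp_force: 0.0
```

move_arm --commands '[[[0,0,0],[0,0,0],0],[[0,0,0],[0,0,0],0.4],[[0,0,0],[0,0,0],0.7],[[0,0,0],[0,0,0],1],[[0,0,0],[0,0,0],1],[[0,0,0],[0,0,0],1],[[0,0,0],[0,0,0],1],[[0,0,0],[0,0,0],1]]' --grip_force 90

```text
time: 3.15
tool_pos: [426.0, 383.0, 112.6]
tool_rot: [0.0, 0.076, 0.997, 0.001]
wrist_force: [-2.3, -2.3, 8.3]
gripper_width: 23.0
grasp_force: 87.7
```

move_arm --commands '[[[0,0,-0.02],[0,0,0],1],[[0,0,-0.06],[0,0,0],1],[[0,0,-0.15],[0,0,0],1],[[0,0,-0.3],[0,0,0],1],[[0,0,-0.5],[0,0,0],1],[[0,0,-0.7],[0,0,0],1],[[0,0,-0.9],[0,0,0],1],[[0,0,-1],[0,0,0],1],[[0,0,-1],[0,0,0],1],[[0,0,-1],[0,0,0],1]]'

```text
time: 3.98
tool_pos: [426.0, 383.3, 312.9]
tool_rot: [0.001, 0.075, 0.997, 0.001]
wrist_force: [0.1, -0.4, -3.1]
gripper_width: 22.6
grasp_force: 88.2
```

```bash
python3 - <<'E'
from h import *
o=arm.observe();print(o['time'],o['tool_pos'],o['tool_rot'],o['wrist_force'],o['torque'],o['gripper_width'])
ims=[]
for n in('wrist','scene','top'):
    im=cv2.cvtColor(arm.camera(n),cv2.COLOR_RGB2BGR);cv2.imwrite(f'pics/{n}2.png',im);ims.append(im)
    for t in('hook','hook_tip','toggle','toggle_tip','screen_top','pack_fin'):
        print(n,t,[([round(v) for v in d['box']],round(d['conf'],2)) for d in arm.find_in(t,n)[:2]])
w=ims[0]; s=cv2.resize(ims[1][90:300,240:420],None,fx=2.33,fy=2,interpolation=cv2.INTER_CUBIC)
t=cv2.resize(ims[2][60:250,95:320],(800-0,int(190*800/225)));
cv2.imwrite('pics/v2.png',cv2.resize(np.hstack([w,s]),(800,int(420*800/(560+s.shape[1])))))
E
```

```text
3.9833 [426.00095711 383.31264234 312.88648187] [8.75237860e-04 7.47886386e-02 9.97198268e-01 1.22759912e-03] [ 0.1228901  -0.42178096 -3.05878328] [0.02855857 0.06509041 0.01329008] 22.58549049042033
wrist hook [([287, 260, 63, 198], 0.94)]
wrist hook_tip [([284, 261, 64, 197], 0.78)]
wrist toggle [([95, 358, 189, 124], 0.45)]
wrist toggle_tip [([250, 344, 5, 24], 0.56), ([98, 329, 191, 182], 0.36)]
wrist screen_top [([95, 330, 190, 181], 0.87), ([251, 343, 7, 26], 0.31)]
wrist pack_fin []
scene hook [([345, 133, 54, 54], 0.74), ([172, 272, 49, 22], 0.41)]
scene hook_tip [([347, 133, 54, 47], 0.89)]
scene toggle [([357, 219, 11, 13], 0.61)]
scene toggle_tip [([355, 220, 14, 11], 0.64), ([173, 273, 48, 25], 0.5)]
scene screen_top [([339, 238, 88, 105], 0.64)]
scene pack_fin [([328, 277, 27, 33], 0.92)]
top hook [([116, 163, 31, 69], 0.67)]
top hook_tip [([115, 161, 31, 69], 0.57)]
top toggle [([239, 115, 14, 16], 0.64), ([245, 134, 104, 114], 0.51)]
top toggle_tip [([240, 116, 12, 22], 0.55), ([118, 160, 34, 69], 0.54)]
top screen_top [([248, 135, 97, 111], 0.74), ([301, 134, 28, 30], 0.63)]
top pack_fin [([300, 134, 32, 30], 0.86)]
```

View pics/v2.png

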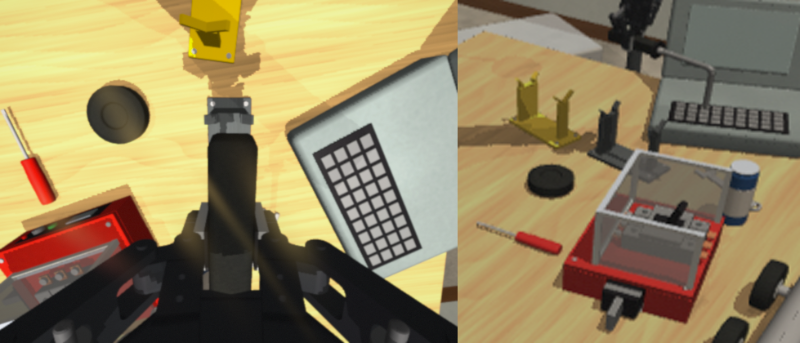

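The hook is held level and clear of the rest in both views. The toggle is at scene (356,219). I'll fit the unit's pose from the corners in the top crop.

```bash
cat > fit.py <<'E'
from h import *
from scipy.optimize import least_squares
c=arm.get_calibration('top')
g=lambda x,y:(190+(x-360)/3.3,70+y/4.5)
U=[(-60,100,217),(-60,-100,217),(100,100,217),(100,-100,217),(-110,120,80),(-110,-120,80),(57,0,184)]
px=np.array([g(*p) for p in[(422,382),(683,310),(383,108),(635,42),(432,515),(703,448),(527,180)]])
def W(v,u): 
    u=np.atleast_2d(u);return np.c_[R.from_euler('z',v[2]).apply(u)+[v[0],v[1],0]]
s=least_squares(lambda v:(proj(c,W(v,U))-px).ravel(),[650,70,.15],loss='soft_l1')
v=s.x
if __name__=='__main__': print(v,s.fun.reshape(-1,2).round(1))
E
python3 fit.py; python3 - <<'E'
from fit import *
c2=arm.get_calibration('scene')
print('scene toggle_tip',proj(c2,W(v,(57,0,184))),'fin',proj(c2,W(v,(0,-120-29-22-0,34))))
print('top fin', proj(c,W(v,(0,-171,57))))
d=rot(arm.observe()['tool_rot']).apply([-1,0,0]);print('hook x',d)
yaw=v[2];q=R.from_euler('z',yaw)*R.from_matrix(np.c_[[-1,0,0],[0,1,0],[0,0,-1]])
for ux,z in((84,320),(84,236),(14,236)): 
    P=W(v,(ux-180,0,z))[0]; print(ux,z,P.round(),mv(P,q))
E
```

```text
[6.45673691e+02 7.47174862e+01 1.91482621e-01] [[-0.1 -0.8]
 [-1.2 -0.1]
 [ 0.6  0.8]
 [ 0.7  0.8]
 [-0.5  1.4]
 [ 2.2 -0.6]
 [-0.7 -2.3]]
scene toggle_tip [[359.27866984 216.51629752]] fin [[320.54331731 281.99320783]]
top fin [[305.24692154 130.84880343]]
hook x [ 9.88782975e-01 -1.49359385e-01  4.72145221e-05]
84 320 [551.  56. 320.] (array([-0.865, -1.52 , -0.043]), array([ 0.   ,  0.   , -0.217]))
84 236 [551.  56. 236.] (array([-0.865, -1.52 ,  0.377]), array([ 0.   ,  0.   , -0.217]))
14 236 [483.  43. 236.] (array([-0.535, -1.638,  0.377]), array([ 0.   ,  0.   , -0.217]))
```

move_arm --commands '[[[-0.05,-0.1,-0.05],[0,0,-0.02],1],[[-0.12,-0.22,-0.07],[0,0,-0.05],1],[[-0.2,-0.35,-0.07],[0,0,-0.08],1],[[-0.3,-0.5,-0.07],[0,0,-0.12],1],[[-0.4,-0.65,-0.07],[0,0,-0.16],1],[[-0.45,-0.8,-0.07],[0,0,-0.2],1],[[-0.5,-0.9,-0.07],[0,0,-0.217],1],[[-0.5,-0.97,-0.07],[0,0,-0.217],1],[[-0.5,-1,-0.07],[0,0,-0.217],1]]'

```text
time: 5.78
tool_pos: [494.8, 167.8, 325.4]
tool_rot: [-0.0, -0.093, 0.996, -0.0]
wrist_force: [-0.0, 0.3, -2.0]
gripper_width: 22.9
grasp_force: 88.1
```

```bash
python3 - <<'E'
from fit import *
o=arm.observe();print(o['tool_pos'],o['wrist_force'])
yaw=v[2];q=R.from_euler('z',yaw)*R.from_matrix(np.c_[[-1,0,0],[0,1,0],[0,0,-1]])
for ux,z in((60,330),(84,330),): 
    P=W(v,(ux-180,0,z))[0]; print(ux,z,P.round(),mv(P,q))
E
```

```text
[494.76514807 167.81717905 325.43130607] [-1.85545069e-04  2.65634342e-01 -2.00579263e+00]
60 330 [528.  52. 330.] (array([-0.055, -0.6  , -0.023]), array([-0.   , -0.   , -0.003]))
84 330 [551.  56. 330.] (array([-0.175, -0.6  , -0.023]), array([-0.   , -0.   , -0.003]))
```

move_arm --commands '[[[-0.03,-0.12,-0.02],[0,0,0],1],[[-0.07,-0.28,-0.02],[0,0,0],1],[[-0.12,-0.44,-0.02],[0,0,0],1],[[-0.17,-0.55,-0.02],[0,0,0],1],[[-0.175,-0.6,-0.02],[0,0,0],1],[[-0.175,-0.6,-0.02],[0,0,0],1],[[-0.175,-0.6,-0.02],[0,0,0],1]]'

```text
time: 6.37
tool_pos: [551.4, 60.7, 329.1]
tool_rot: [-0.0, -0.096, 0.995, 0.0]
wrist_force: [-0.7, 0.8, -2.0]
gripper_width: 23.1
grasp_force: 88.1
```

```bash
python3 - <<'E'
from fit import *
o=arm.observe();T=o['tool_pos'];print(o['time'],T,o['wrist_force'])
ims=[cv2.cvtColor(arm.camera(n),cv2.COLOR_RGB2BGR) for n in('wrist','scene','top')]
a=cv2.resize(ims[1][130:310,270:410],None,fx=2.9,fy=2.9,interpolation=cv2.INTER_CUBIC)
b=cv2.resize(ims[2][60:210,180:320],None,fx=2.8,fy=3.48,interpolation=cv2.INTER_CUBIC)
cv2.imwrite('pics/v3.png',np.hstack([a,b]));print(a.shape,b.shape)
cv2.imwrite('pics/w3.png',ims[0])
d=-rot(o['tool_rot']).apply([1,0,0]);t=T+180*d+[0,0,17.5-95]
c2=arm.get_calibration('scene')
S=lambda P:(proj(c2,P)-[270,130])*2.9
Tp=lambda P:(proj(c,P)-[180,60])*[2.8,3.48]
for n,P in(('hooktip',t),('bend',t+[0,0,95]),('tog',W(v,(57,0,184))),('rimFL',W(v,(-60,100,217))),('rimFR',W(v,(-60,-100,217))),('BR',W(v,(100,-100,217))),('BL',W(v,(100,100,217))),('cabFR',W(v,(-110,-120,80))),('cabBR',W(v,(110,-120,80)))): print(n,S(P).round(),Tp(P).round())
E
```

```text
6.3667 [551.40892388  60.66391562 329.07770083] [-0.70799759  0.77603017 -1.96032937]
(522, 406, 3) (522, 392, 3)
hooktip [[295. 206.]] [[152.  97.]]
bend [[309. 130.]] [[143.  40.]]
tog [[259. 251.]] [[168. 166.]]
rimFL [[185. 149.]] [[ 80. 328.]]
rimFR [[125. 255.]] [[299. 274.]]
BR [[280. 299.]] [[263.  70.]]
BL [[325. 184.]] [[ 49. 121.]]
cabFR [[ 69. 348.]] [[325. 379.]]
cabBR [[266. 410.]] [[281. 123.]]
```

View pics/v3.png

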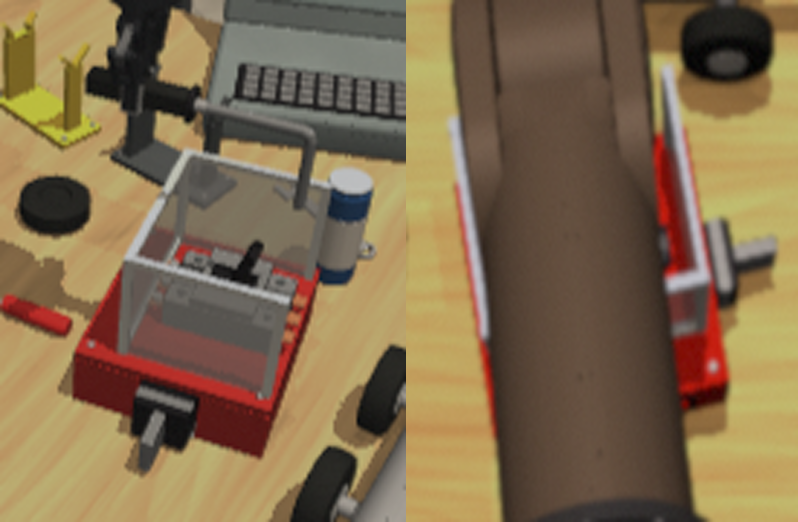

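The scene crop shows the hook bend at (311,132), tip at (300,205) and toggle end at (256,245). The guard rim corners are at (187,152), (130,258), (287,300) and (332,186). My fit is off by about 5 mm, so I'll refit jointly.

```bash
cat > fit2.py <<'E'
from fit import *
c2=arm.get_calibration('scene')
U2=[(-60,100,217),(-60,-100,217),(100,-100,217),(100,100,217),(-110,-120,80),(110,-120,80)]
p2=np.array([(187,152),(130,258),(287,300),(332,186),(76,348),(267,397)])/2.9+[270,130]
s=least_squares(lambda w:np.r_[(proj(c,W(w,U))-px).ravel(),(proj(c2,W(w,U2))-p2).ravel()],v,loss='soft_l1')
v=s.x
if __name__=='__main__': print(v,s.fun.reshape(-1,2).round(1).tolist())
E
python3 fit2.py; python3 - <<'E'
from fit2 import *
q=R.from_euler('z',v[2])*R.from_matrix(np.c_[[-1,0,0],[0,1,0],[0,0,-1]])
T=arm.observe()['tool_pos'];print('T in unit',R.from_euler('z',-v[2]).apply(T-[v[0],v[1],0]))
for ux,z in((85,330),(85,237),(12,237)): print(mv(W(v,(ux-180,0,z))[0],q))
E
```

```text
[6.47704517e+02 7.53891841e+01 1.92301048e-01] [[-0.3, -1.5], [-1.5, -0.9], [0.3, 0.1], [0.4, 0.1], [-0.7, 0.7], [2.0, -1.3], [-1.0, -3.0], [-0.1, -0.8], [-0.9, -0.8], [-1.7, -0.3], [-1.9, -0.7], [-1.6, 0.3], [0.5, 4.6]]
T in unit [-97.34072718   4.71630687 329.26372083]
(array([-0.012, -0.024, -0.004]), array([ 0.001, -0.   ,  0.001]))
(array([-0.012, -0.024,  0.461]), array([ 0.001, -0.   ,  0.001]))
(array([ 0.353, -0.024,  0.461]), array([ 0.001, -0.   ,  0.001]))
```

move_arm --commands '[[[-0.02,-0.024,0.0],[0,0,0],1],[[-0.02,-0.024,0.08],[0,0,0],1],[[-0.02,-0.024,0.18],[0,0,0],1],[[-0.02,-0.024,0.28],[0,0,0],1],[[-0.02,-0.024,0.38],[0,0,0],1],[[-0.02,-0.024,0.44],[0,0,0],1],[[-0.02,-0.024,0.46],[0,0,0],1],[[-0.02,-0.024,0.46],[0,0,0],1],[[-0.02,-0.024,0.46],[0,0,0],1]]'

```text
time: 7.27
tool_pos: [557.2, 55.4, 238.0]
tool_rot: [0.0, -0.096, 0.995, 0.0]
wrist_force: [0.0, 0.4, -0.6]
gripper_width: 22.8
grasp_force: 88.2
```

move_arm --commands '[[[0.03,0,0],[0,0,0],1],[[0.06,0,0],[0,0,0],1],[[0.09,0,0],[0,0,0],1],[[0.12,0,0],[0,0,0],1],[[0.15,0,0],[0,0,0],1],[[0.18,0,0],[0,0,0],1],[[0.21,0,0],[0,0,0],1],[[0.24,0,0],[0,0,0],1],[[0.27,0,0],[0,0,0],1],[[0.29,0,0],[0,0,0],1],[[0.3,0,0],[0,0,0],1],[[0.3,0,0],[0,0,0],1]]'

```text
time: 8.27
tool_pos: [497.4, 43.7, 237.4]
tool_rot: [-0.0, -0.095, 0.995, 0.0]
wrist_force: [0.8, -0.2, -0.8]
gripper_width: 22.5
grasp_force: 88.4
```

move_arm --commands '[[[0.02,0,0],[0,0,0],1],[[0.04,0,0],[0,0,0],1],[[0.05,0,0],[0,0,0],1],[[0.06,0,0],[0,0,0],1],[[0.06,0,0],[0,0,0],1]]'

```text
time: 8.68
tool_pos: [488.4, 42.0, 238.4]
tool_rot: [0.003, -0.095, 0.995, 0.0]
wrist_force: [5.7, 0.4, 1.6]
gripper_width: 22.9
grasp_force: 88.6
```

move_arm --commands '[[[0.01,0,0],[0,0,0],1],[[0.02,0,0],[0,0,0],1],[[0.02,0,0],[0,0,0],1]]'

```text
time: 8.93
tool_pos: [483.8, 41.2, 238.3]
tool_rot: [0.002, -0.095, 0.995, 0.0]
wrist_force: [2.2, -1.1, 1.7]
gripper_width: 22.9
grasp_force: 88.9
```

```bash
python3 - <<'E'
from fit2 import *
o=arm.observe();print(o['time'],o['wrist_force'],o['torque'],R.from_euler('z',-v[2]).apply(o['tool_pos']-[v[0],v[1],0])+[180,0,0])
im=cv2.cvtColor(arm.camera('scene'),cv2.COLOR_RGB2BGR)
x0,y0=310,150;k=6
cv2.imwrite('pics/v4.png',cv2.resize(im[y0:y0+100,x0:x0+110],None,fx=k,fy=k,interpolation=cv2.INTER_CUBIC))
for n,u in(('off',(4,0,184)),('on',(57,0,184)),('piv',(30,0,135)),('mid',(30,0,190))): print(n,((proj(c2,W(v,u))-[x0,y0])*k).round())
E
```

```text
8.9333 [ 2.16227407 -1.06968054  1.66940443] [ 0.01720093 -1.45685147 -0.215459  ] [ 12.61946427  -2.27602121 238.25450958]
off [[200. 373.]]
on [[300. 400.]]
piv [[238. 456.]]
mid [[250. 377.]]
```

View pics/v4.png

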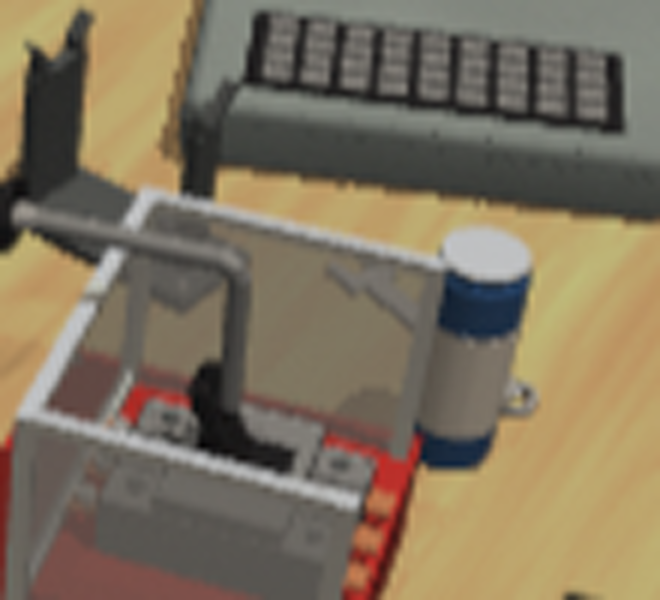

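The crop shows the toggle leaning to the near side, its end at (205,370) against (200,373) predicted for OFF, with the leg behind it. I'll nudge once more to make sure it's on the stop.

move_arm --commands '[[[0.015,0,0],[0,0,0],1],[[0.015,0,0],[0,0,0],1],[[0.015,0,0],[0,0,0],1]]'

```text
time: 9.23
tool_pos: [480.2, 40.4, 237.9]
tool_rot: [0.001, -0.095, 0.995, 0.0]
wrist_force: [3.6, -0.1, 3.6]
gripper_width: 22.4
grasp_force: 89.3
```

```bash
python3 - <<'E'
from fit2 import *
o=arm.observe();print(o['wrist_force'],o['torque'],o['tool_pos'],R.from_euler('z',-v[2]).apply(o['tool_pos']-[v[0],v[1],0])+[180,0,0])
E
```

```text
[ 3.63163458 -0.05753437  3.59491692] [ 0.37770394 -1.71859754  0.05948127] [480.22539139  40.39192832 237.92420483] [  8.91939956  -2.3438726  237.92420483]
```

move_arm --commands '[[[-0.04,0,0],[0,0,0],1],[[-0.1,0,0],[0,0,0],1],[[-0.14,0,0],[0,0,0],1],[[-0.15,0,-0.1],[0,0,0],1],[[-0.15,0,-0.25],[0,0,0],1],[[-0.15,0,-0.4],[0,0,0],1],[[-0.15,0,-0.5],[0,0,0],1],[[-0.15,0,-0.53],[0,0,0],1],[[-0.15,0,-0.53],[0,0,0],1],[[-0.15,0,-0.53],[0,0,0],1]]'

```text
time: 10.07
tool_pos: [507.9, 45.8, 341.9]
tool_rot: [-0.001, -0.095, 0.995, -0.0]
wrist_force: [0.1, -0.3, -1.8]
gripper_width: 22.3
grasp_force: 88.6
```

```bash
python3 - <<'E'
from fit2 import *
o=arm.observe();T=o['tool_pos'];print(o['time'],T,o['tool_rot'],o['wrist_force'],o['torque'])
im=cv2.cvtColor(arm.camera('scene'),cv2.COLOR_RGB2BGR)
x0,y0=290,130;k=6
cv2.imwrite('pics/v5.png',cv2.resize(im[y0:y0+100,x0:x0+110],None,fx=k,fy=k,interpolation=cv2.INTER_CUBIC))
d=-rot(o['tool_rot']).apply([1,0,0]);g=T+[0,0,17.5]
for n,P in(('off',W(v,(4,0,184))),('guard',g+57*d),('bend',g+180*d),('tip',g+180*d-[0,0,95])): print(n,((proj(c2,P)-[x0,y0])*k).round())
for a in(3,6):
  r=R.from_rotvec(np.radians(-a)*np.cross([0,0,1],d)); print(a,[((proj(c2,g+r.apply(u))-[x0,y0])*k).round() for u in(180*d,180*d-[0,0,95])])
E
```

```text
10.0667 [507.92400911  45.79131001 341.86355558] [-1.23020416e-03 -9.53786110e-02  9.95440301e-01 -1.22071666e-04] [ 0.13618553 -0.32456918 -1.78796186] [ 0.02210624  0.14866616 -0.02269082]
off [[320. 493.]]
guard [[177. 174.]]
bend [[425. 231.]]
tip [[400. 391.]]
3 [array([[427., 215.]]), array([[412., 378.]])]
6 [array([[428., 197.]]), array([[423., 364.]])]
```

View pics/v5.png

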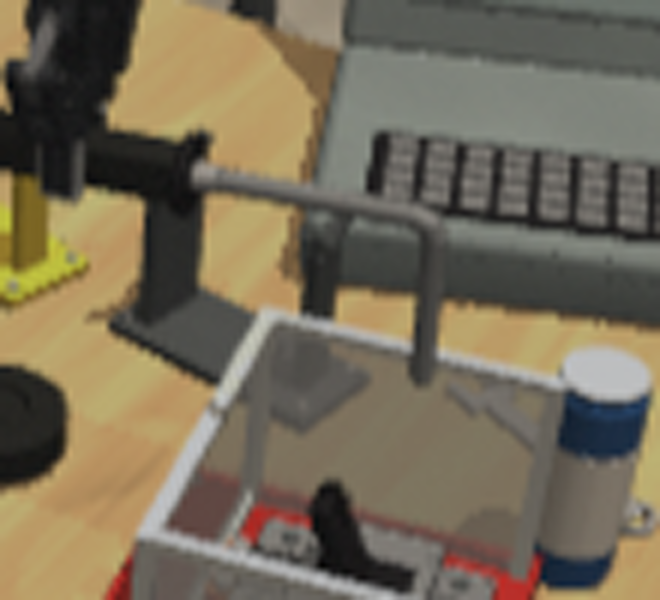

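The toggle is now at OFF and leaning near, with its end at (330,487). The hook is out over the guard but pitched nose-up about 3.5° in the grip, which I'll offset with a tool tilt. Next I return it to its rest.

```bash
python3 - <<'E'
from h import *
q0=R.from_quat([.0755,.997,.001,.0005])
q=q0*R.from_rotvec([0,np.radians(3.5),0])
o=arm.observe()
for P in((507,215,330),(426,383,240)): print(mv(P,q))
# second stage in frame after first rotation
r=q; print((r.inv().apply(np.array([426,383,240])-np.array([507,215,330]))/200).round(3))
E
```

```text
(array([-0.158,  0.831,  0.057]), array([-0.008,  0.036,  0.218]))
(array([0.079, 1.733, 0.507]), array([-0.008,  0.036,  0.218]))
[0.499 0.768 0.482]
```

move_arm --commands '[[[-0.01,0.08,0],[0,0.01,0.02],1],[[-0.04,0.2,0.01],[-0.002,0.02,0.05],1],[[-0.07,0.34,0.02],[-0.004,0.03,0.09],1],[[-0.1,0.5,0.03],[-0.006,0.036,0.13],1],[[-0.13,0.65,0.04],[-0.007,0.036,0.17],1],[[-0.15,0.76,0.05],[-0.008,0.036,0.2],1],[[-0.158,0.83,0.057],[-0.008,0.036,0.218],1],[[-0.158,0.83,0.057],[-0.008,0.036,0.218],1],[[-0.158,0.83,0.057],[-0.008,0.036,0.218],1]]'

```text
time: 10.87
tool_pos: [507.2, 215.1, 329.9]
tool_rot: [-0.03, 0.075, 0.997, 0.002]
wrist_force: [0.9, -0.9, -2.4]
gripper_width: 22.8
grasp_force: 88.7
```

move_arm --commands '[[[0.06,0.09,0.02],[0,0,0],1],[[0.15,0.23,0.06],[0,0,0],1],[[0.25,0.38,0.12],[0,0,0],1],[[0.35,0.53,0.2],[0,0,0],1],[[0.43,0.66,0.3],[0,0,0],1],[[0.48,0.74,0.38],[0,0,0],1],[[0.5,0.768,0.42],[0,0,0],1],[[0.5,0.768,0.42],[0,0,0],1],[[0.5,0.768,0.42],[0,0,0],1]]'

```text
time: 11.62
tool_pos: [428.8, 380.8, 254.0]
tool_rot: [-0.029, 0.076, 0.997, 0.003]
wrist_force: [0.5, -1.3, -1.4]
gripper_width: 22.7
grasp_force: 88.6
```

```bash
python3 - <<'E'
from fit2 import *
o=arm.observe();T=o['tool_pos'];print(o['time'],T,o['tool_rot'],o['wrist_force'],o['torque'])
im=cv2.cvtColor(arm.camera('scene'),cv2.COLOR_RGB2BGR)
x0,y0=270,90;k=6
cv2.imwrite('pics/v6.png',cv2.resize(im[y0:y0+100,x0:x0+130],None,fx=k,fy=k,interpolation=cv2.INTER_CUBIC))
d=np.array([.9889,-.1492,0]);g=T+[0,0,17.5]
for n,P in(('guard',g+57*d),('bend',g+180*d),('tip',g+180*d-[0,0,95])): print(n,((proj(c2,P)-[x0,y0])*k).round())
for a in(-3,3):
  r=R.from_rotvec(np.radians(-a)*np.cross([0,0,1],d)); print(a,[((proj(c2,g+r.apply(u))-[x0,y0])*k).round() for u in(180*d,180*d-[0,0,95])])
q=R.from_quat([.0755,.997,.001,.0005])*R.from_rotvec([0,np.radians(3.5),0])
print(mv((426,383,140),q),mv((426,383,112.5),q))
E
```

```text
11.6167 [428.78008104 380.78887619 253.96068806] [-0.02858654  0.07635244  0.9966675   0.00264897] [ 0.49865709 -1.32632617 -1.40030671] [-0.00783066 -0.02775155  0.0195518 ]
guard [[437. 263.]]
bend [[609. 335.]]
tip [[586. 471.]]
-3 [array([[606., 349.]]), array([[577., 480.]])]
3 [array([[611., 321.]]), array([[595., 461.]])]
(array([-0.013,  0.008,  0.574]), array([ 0.   ,  0.002, -0.002])) (array([-0.021,  0.008,  0.711]), array([ 0.   ,  0.002, -0.002]))
```

View pics/v6.png

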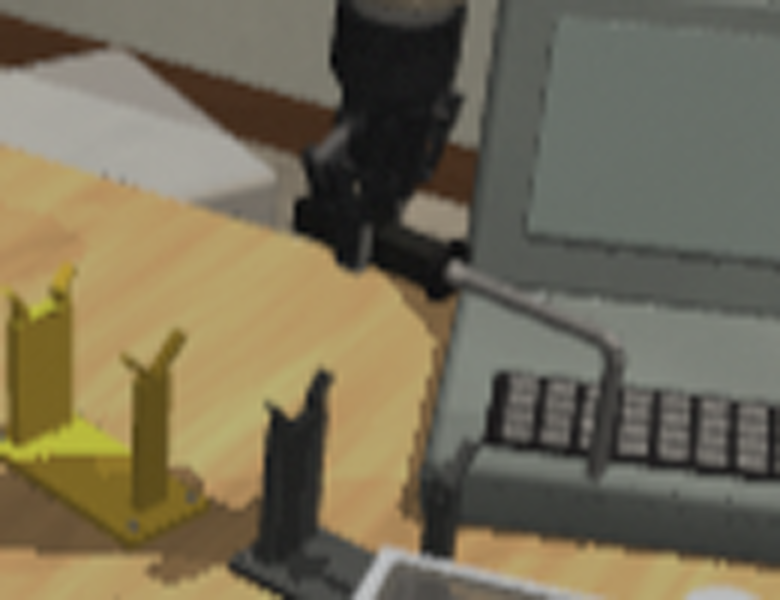

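The hook is level again: the leg slope matches the prediction, with the tip at (598,472). I'll lower it into the rest.

move_arm --commands '[[[-0.013,0.008,0.1],[0,0.002,-0.002],1],[[-0.013,0.008,0.25],[0,0.002,-0.002],1],[[-0.013,0.008,0.4],[0,0.002,-0.002],1],[[-0.014,0.009,0.52],[0,0.002,-0.002],1],[[-0.016,0.009,0.6],[0,0.002,-0.002],1],[[-0.018,0.009,0.65],[0,0.002,-0.002],1],[[-0.02,0.009,0.68],[0,0.002,-0.002],1],[[-0.02,0.009,0.68],[0,0.002,-0.002],1],[[-0.02,0.009,0.68],[0,0.002,-0.002],1]]'

```text
time: 12.42
tool_pos: [425.3, 384.3, 118.9]
tool_rot: [-0.03, 0.075, 0.997, 0.003]
wrist_force: [0.3, -3.3, -4.3]
gripper_width: 22.8
grasp_force: 88.5
```

move_arm --commands '[[[0,0,0.01],[0,0,0],1],[[0,0,0.02],[0,0,0],1],[[0,0,0.027],[0,0,0],1],[[0,0,0.027],[0,0,0],1],[[0,0,0.027],[0,0,0],1]]'

```text
time: 12.83
tool_pos: [425.3, 384.4, 115.0]
tool_rot: [-0.029, 0.074, 0.997, 0.004]
wrist_force: [-3.0, -7.2, 9.6]
gripper_width: 22.6
grasp_force: 90.5
```

move_arm --commands '[[[0,-0.005,0],[0,0,0],1],[[0,-0.006,0.003],[0,0,0],1],[[0,-0.006,0.006],[0,0,0],1],[[0,-0.006,0.006],[0,0,0],1]]' --grip_force 25

```text
time: 13.17
tool_pos: [425.3, 384.3, 114.5]
tool_rot: [-0.029, 0.074, 0.997, 0.005]
wrist_force: [-3.5, -6.9, 13.7]
gripper_width: 22.5
grasp_force: 91.3
```

move_arm --commands '[[[0,0,0],[0,0,0],0.45],[[0,0,0],[0,0,0],0.4],[[0,0,0],[0,0,0],0.3],[[0,0,0],[0,0,0],0],[[0,0,0],[0,0,0],-0.5],[[0,0,0],[0,0,0],-1],[[0,0,0],[0,0,0],-1],[[0,0,0],[0,0,0],-1],[[0,0,0],[0,0,0],-1]]'

```text
time: 13.92
tool_pos: [423.9, 384.4, 111.6]
tool_rot: [-0.03, 0.074, 0.997, 0.004]
wrist_force: [0.2, 0.0, 0.7]
gripper_width: 85.6
grasp_force: 0.0
```

Now I'll raise straight up and check that the hook is seated.

move_arm --commands '[[[0,0,-0.08],[0,0,0],-1],[[0,0,-0.2],[0,0,0],-1],[[0,0,-0.38],[0,0,0],-1],[[0,0,-0.56],[0,-0.02,0],-1],[[0,0,-0.74],[0,-0.036,0],-1],[[0,0,-0.88],[0,-0.036,0],-1],[[0,0,-0.95],[0,-0.036,0],-1],[[0,0,-0.95],[0,-0.036,0],-1]]'

```text
time: 14.58
tool_pos: [436.5, 383.1, 305.4]
tool_rot: [0.0, 0.074, 0.997, 0.004]
wrist_force: [-0.1, 0.4, -0.4]
gripper_width: 85.4
grasp_force: 0.0
```

```bash
python3 - <<'E'
from fit2 import *
o=arm.observe();print(o['time'],o['tool_pos'],o['tool_rot'])
a=cv2.imread('pics/scene0.png');b=cv2.cvtColor(arm.camera('scene'),cv2.COLOR_RGB2BGR);
w=cv2.cvtColor(arm.camera('wrist'),cv2.COLOR_RGB2BGR);cv2.imwrite('pics/w7.png',w)
f=lambda i:cv2.resize(i[140:215,300:385],None,fx=4.4,fy=4.4,interpolation=cv2.INTER_CUBIC)
cv2.imwrite('pics/v7.png',np.hstack([f(a),f(b)]))
d=cv2.absdiff(a,b).max(2)[140:260,300:400];print('diff',(d>40).sum())
t=cv2.cvtColor(arm.camera('top'),cv2.COLOR_RGB2BGR);cv2.imwrite('pics/top7.png',t)
E
```

```text
14.5833 [436.5475759  383.13349647 305.38463984] [1.32790246e-04 7.42218584e-02 9.97232899e-01 4.20047294e-03]
diff 264
```

View pics/v7.png

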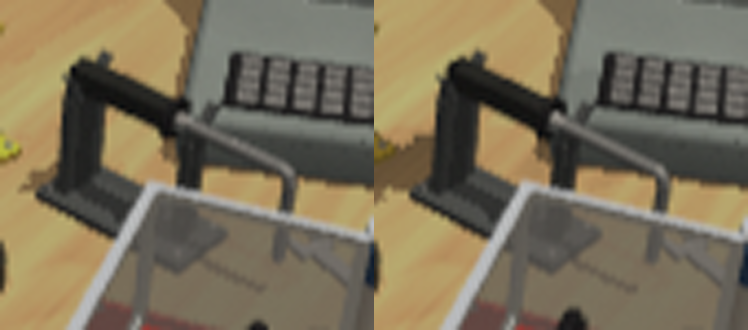

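The before and after crops match: the hook lies seated exactly as found, with its bend at about (290,175) in both. Next is the pack. I'll locate the fin in the unit frame and plan a tilted approach that keeps the wrist clear of the side pane.

```bash
cat > pk.py <<'E'
from fit2 import *
inv=lambda P:R.from_euler('z',-v[2]).apply(np.array(P)-[v[0],v[1],0])
a=np.radians(25);s_,c_=np.sin(a),np.cos(a)
qt=R.from_euler('z',v[2])*R.from_matrix(np.array([[0,1,0],[c_,0,s_],[s_,0,-c_]]))
def tcp(u): return W(v,u)[0]+qt.apply([0,0,19])   # grasp point u in unit frame
E
python3 - <<'E'
from pk import *
for p in((763,275),(715,285),(738,281)): print('fin top',inv(ray(c,g(*p),57)).round(1))
b=(327.5,277.5)
print('scene fin z34',inv(ray(c2,b,40)).round())
o=arm.observe();print(o['q'].round(2))
H=tcp((0,-180,34))-qt.apply([0,0,160]);print(H,mv(H,qt))
m=(o['tool_pos']+H)/2;m[2]=315;print(m,mv(m))
E
```

```text
fin top [  -7.  -190.4   57. ]
fin top [  -5.1 -148.1   57. ]
fin top [  -6.5 -168.3   57. ]
scene fin z34 [  13. -151.   40.]
[-0.94  0.31  0.17  1.59 -0.06  1.24  0.67]
[ 693.49432898 -159.78365853  161.78939797] (array([-1.683, -2.488,  0.68 ]), array([-0.171,  0.238,  0.77 ]))
[564.14537893 110.996019   315.        ] (array([-0.839, -1.243, -0.079]), array([0., 0., 0.]))
```

move_arm --commands '[[[-0.06,-0.08,-0.03],[0,0,0],-1],[[-0.16,-0.2,-0.06],[0,0,0],-1],[[-0.28,-0.34,-0.08],[0,0,0.05],-1],[[-0.4,-0.48,-0.1],[0,0,0.1],-1],[[-0.52,-0.62,-0.1],[0,0,0.15],-1],[[-0.63,-0.76,-0.1],[0,0,0.2],-1],[[-0.74,-0.89,-0.1],[0,0,0.25],-1],[[-0.82,-1,-0.1],[0,0,0.3],-1],[[-0.82,-1,-0.1],[0,0,0.35],-1],[[-0.82,-1,-0.1],[0,0,0.4],-1]]'

```text
time: 15.57
tool_pos: [568.1, 157.0, 318.2]
tool_rot: [-0.003, 0.383, 0.924, -0.0]
wrist_force: [-0.2, 1.1, -0.2]
gripper_width: 85.5
grasp_force: 0.0
```

```bash
python3 - <<'E'
from pk import *
o=arm.observe();print(o['time'],o['tool_pos'])
H=tcp((-5,-180,34))-qt.apply([0,0,160]);H[2]=300
print(H,mv(H,qt))
E
```

```text
15.5667 [568.12826458 156.96854709 318.22731633]
[ 688.58649367 -160.73924869  300.        ] (array([-1.55 , -0.697,  0.085]), array([-0.085,  0.267,  0.371]))
```

move_arm --commands '[[[-0.1,-0.05,0],[0,0,0.03],-1],[[-0.24,-0.11,0],[0,0,0.07],-1],[[-0.4,-0.18,0],[-0.02,0.05,0.12],-1],[[-0.56,-0.25,0],[-0.03,0.09,0.17],-1],[[-0.72,-0.32,0],[-0.04,0.13,0.22],-1],[[-0.88,-0.4,0],[-0.06,0.18,0.28],-1],[[-1,-0.48,0],[-0.07,0.22,0.33],-1],[[-1,-0.56,0],[-0.085,0.26,0.37],-1],[[-1,-0.64,0],[-0.085,0.267,0.371],-1],[[-1,-0.7,0],[-0.085,0.267,0.371],-1]]'

```text
time: 16.4
tool_pos: [610.5, -82.7, 316.9]
tool_rot: [-0.169, 0.619, 0.755, 0.137]
wrist_force: [0.3, -0.0, -0.2]
gripper_width: 85.7
grasp_force: 0.0
```

```bash
python3 - <<'E'
from pk import *
o=arm.observe();print(o['time'],o['tool_pos'])
H=tcp((-5,-180,34))-qt.apply([0,0,160]);H[2]=230
print(H,mv(H,qt),o['q'].round(2))
E
```

```text
16.4 [610.53639823 -82.72402603 316.87606068]
[ 688.58649367 -160.73924869  230.        ] (array([-0.6  ,  0.306,  0.198]), array([-0.003, -0.001,  0.003])) [-0.03  0.53  0.51  1.37 -0.59  1.6   0.72]
```

move_arm --commands '[[[-0.1,0.05,0.01],[0,0,0],-1],[[-0.25,0.12,0.04],[0,0,0],-1],[[-0.4,0.2,0.1],[0,0,0],-1],[[-0.53,0.27,0.16],[0,0,0],-1],[[-0.6,0.306,0.2],[0,0,0],-1],[[-0.6,0.306,0.2],[0,0,0],-1],[[-0.6,0.306,0.2],[0,0,0],-1]]'

```text
time: 16.98
tool_pos: [690.6, -155.5, 231.4]
tool_rot: [-0.168, 0.616, 0.757, 0.138]
wrist_force: [0.9, 0.4, 1.0]
gripper_width: 85.4
grasp_force: 0.0
```

```bash
python3 - <<'E'
from pk import *
o=arm.observe();print(o['time'],o['tool_pos'])
cw=arm.get_calibration('wrist');w=arm.camera('wrist');cv2.imwrite('pics/w8.png',cv2.cvtColor(w,cv2.COLOR_RGB2BGR))
for t in('pack_fin','pack_center'):
    for d in arm.find_in(t,'wrist')[:3]: print(t,np.round(d['box']),round(d['conf'],2),inv(ray(cw,d['box'][:2],40)).round())
for u in((-5,-149,57),(-5,-192,57),(-12,-170,57),(2,-170,57),(-5,-170,34),(-110,-120,80),(110,-120,80),(-36,-148,63),(26,-148,63)): print(u,proj(cw,W(v,u)).round())
E
```

```text
16.9833 [ 690.56685994 -155.52126144  231.40483863]
pack_fin [284. 184.  55.  70.] 0.77 [   0. -153.   40.]
pack_center [284. 183.  56.  75.] 0.7 [  -0. -152.   40.]
(-5, -149, 57) [[280. 177.]]
(-5, -192, 57) [[280. 215.]]
(-12, -170, 57) [[273. 196.]]
(2, -170, 57) [[286. 196.]]
(-5, -170, 34) [[280. 199.]]
(-110, -120, 80) [[180. 144.]]
(110, -120, 80) [[390. 146.]]
(-36, -148, 63) [[252. 174.]]
(26, -148, 63) [[308. 175.]]
```

No picture views remain, so I'll check the fin numerically from the image profile.

```bash
python3 - <<'E'
from pk import *
w=cv2.imread('pics/w8.png')
for r in(195,203,210): print(r,[int(x) for x in w[r,262:308].mean(1)], [int(x) for x in w[r,262:308,2].astype(int)-w[r,262:308,0]][::3])
print('col284',[int(x) for x in w[140:235:3,284].mean(1)])
H=tcp((0,-178,34))
print(mv(H-qt.apply([0,0,50]),qt),mv(H,qt),H)
E
```

```text
195 [179, 177, 176, 174, 163, 127, 109, 111, 115, 115, 115, 113, 112, 110, 109, 112, 114, 126, 151, 161, 164, 165, 166, 166, 169, 171, 172, 170, 155, 150, 171, 177, 177, 177, 178, 181, 185, 188, 188, 188, 187, 186, 186, 188, 188, 186] [115, 119, 79, 83, 80, 78, 6, 7, 8, 10, 112, 118, 107, 103, 106, 106]
203 [176, 176, 176, 174, 161, 126, 114, 114, 114, 114, 112, 111, 111, 112, 113, 114, 117, 129, 153, 163, 165, 166, 168, 170, 172, 175, 176, 172, 153, 147, 169, 176, 174, 174, 180, 186, 188, 188, 187, 185, 186, 187, 186, 186, 185, 185] [118, 119, 83, 83, 80, 81, 6, 8, 8, 10, 113, 118, 103, 107, 105, 107]
210 [177, 176, 175, 172, 158, 128, 116, 114, 114, 110, 111, 110, 113, 113, 110, 107, 108, 130, 156, 164, 167, 169, 173, 174, 176, 178, 180, 174, 155, 148, 169, 174, 174, 178, 183, 187, 187, 185, 185, 186, 186, 185, 184, 183, 185, 188] [119, 118, 84, 81, 83, 74, 6, 8, 8, 11, 113, 116, 104, 106, 108, 105]
col284 [96, 95, 38, 42, 48, 83, 174, 175, 169, 89, 47, 35, 125, 163, 164, 164, 164, 164, 165, 166, 167, 168, 170, 171, 173, 137, 55, 176, 182, 181, 180, 179]
(array([-0.163,  0.008,  0.873]), array([-0.   , -0.001,  0.008])) (array([-0.164,  0.008,  1.123]), array([-0.   , -0.001,  0.008])) [680.18889767 -91.44801789  16.78015205]
```

The fin spans columns 279–291, so it sits at unit x≈0, with its outer end at y≈-193. I'll approach and grasp.

move_arm --commands '[[[-0.16,0.008,0.05],[0,0,0.008],-1],[[-0.163,0.008,0.2],[0,0,0.008],-1],[[-0.163,0.008,0.38],[0,0,0.008],-1],[[-0.163,0.008,0.56],[0,0,0.008],-1],[[-0.163,0.008,0.72],[0,0,0.008],-1],[[-0.163,0.008,0.83],[0,0,0.008],-1],[[-0.163,0.008,0.9],[0,0,0.008],-1],[[-0.163,0.008,0.95],[0,0,0.008],-1],[[-0.163,0.008,0.95],[0,0,0.008],-1],[[-0.163,0.008,0.95],[0,0,0.008],-1]]'

```text
time: 17.97
tool_pos: [683.2, -107.8, 47.5]
tool_rot: [-0.168, 0.622, 0.752, 0.137]
wrist_force: [0.0, 0.2, 0.6]
gripper_width: 85.5
grasp_force: 0.0
```

```bash
python3 - <<'E'
from pk import *
o=arm.observe();print(o['time'],o['tool_pos'],o['wrist_force'])
print(mv(tcp((0,-178,34)),qt))
print('pull 165:',mv(tcp((0,-343,34)),qt))
E
```

```text
17.9667 [ 683.17925173 -107.76269691   47.47579154] [0.04994797 0.24737925 0.5586688 ]
(array([0.01 , 0.001, 0.174]), array([-0.   , -0.   , -0.002]))
pull 165: (array([-0.737,  0.003, -0.175]), array([-0.   , -0.   , -0.002]))
```

move_arm --commands '[[[0.005,0,0.06],[0,0,0],-1],[[0.01,0,0.12],[0,0,0],-1],[[0.01,0,0.16],[0,0,0],-1],[[0.01,0,0.172],[0,0,0],-1],[[0.01,0,0.172],[0,0,0],-1],[[0.01,0,0.172],[0,0,0],0],[[0.01,0,0.172],[0,0,0],0.5],[[0.01,0,0.172],[0,0,0],1],[[0.01,0,0.172],[0,0,0],1],[[0.01,0,0.172],[0,0,0],1],[[0.01,0,0.172],[0,0,0],1],[[0.01,0,0.172],[0,0,0],1]]' --grip_force 110

```text
time: 18.97
tool_pos: [679.6, -91.4, 16.2]
tool_rot: [-0.168, 0.622, 0.752, 0.137]
wrist_force: [-0.3, -1.0, 2.6]
gripper_width: 12.7
grasp_force: 107.0
```

```bash
python3 - <<'E'
from pk import *
o=arm.observe();T=o['tool_pos'];print(o['time'],T,o['wrist_force'],o['gripper_width'],inv(T-qt.apply([0,0,19])))
# pure pull along -y in tool axes
for L,z in((60,0),(120,0),(170,0.),(170,-5)):
    print(L,mv(T+R.from_euler('z',v[2]).apply([0,-L,z]))[0])
E
```

```text
18.9667 [679.56695754 -91.4468664   16.21679141] [-0.30415073 -1.03170363  2.64904848] 12.661864111717914 [  -0.61025588 -177.88000576   33.43663936]
60 [-0.272  0.001 -0.127]
120 [-0.543  0.002 -0.254]
170 [-0.77   0.003 -0.36 ]
170 [-0.78   0.003 -0.338]
```

move_arm --commands '[[[-0.02,0,-0.011],[0,0,0],1],[[-0.06,0,-0.031],[0,0,0],1],[[-0.11,0,-0.055],[0,0,0],1],[[-0.17,0,-0.083],[0,0,0],1],[[-0.23,0,-0.111],[0,0,0],1],[[-0.29,0.001,-0.139],[0,0,0],1],[[-0.35,0.001,-0.167],[0,0,0],1],[[-0.4,0.001,-0.19],[0,0,0],1],[[-0.4,0.001,-0.19],[0,0,0],1]]'

```text
time: 19.72
tool_pos: [696.0, -183.4, 15.9]
tool_rot: [-0.167, 0.624, 0.751, 0.136]
wrist_force: [-0.3, -5.9, 1.9]
gripper_width: 12.9
grasp_force: 108.1
```

```bash
python3 - <<'E'
from pk import *
o=arm.observe();T=o['tool_pos'];print(o['time'],T,o['wrist_force'],o['torque'],o['gripper_width'],inv(T-qt.apply([0,0,19])))
for d in arm.find_in('pack_fin','scene')[:1] if arm.camera('scene') is not None else []: print(d['box'],proj(c2,W(v,(0,-178+15-88,34))))
for L,z in((40,0),(85,0.),(85,-7)):
    print(L,mv(T+R.from_euler('z',v[2]).apply([0,-L,z]))[0])
E
```

```text
19.7167 [ 695.95666496 -183.41064688   15.90376803] [-0.26946068 -5.86997231  1.92887286] [-0.78641159 -0.03737864  0.04834096] 12.876454087211759 [  -2.09859562 -271.28099224   33.12361599]
[323.5, 289.8, 30.3, 53.9] [[312.37837001 301.7958588 ]]
40 [-0.19  -0.002 -0.086]
85 [-0.395 -0.    -0.181]
85 [-0.409 -0.    -0.149]
```

move_arm --commands '[[[-0.03,0,-0.015],[0,0,0],1],[[-0.08,0,-0.038],[0,0,0],1],[[-0.13,0,-0.061],[0,0,0],1],[[-0.18,0,-0.084],[0,0,0],1],[[-0.23,0,-0.107],[0,0,0],1],[[-0.28,0,-0.13],[0,0,0],1],[[-0.33,0,-0.153],[0,0,0],1],[[-0.38,0,-0.176],[0,0,0],1],[[-0.395,0,-0.183],[0,0,0],1],[[-0.395,0,-0.183],[0,0,0],1]]'

```text
time: 20.65
tool_pos: [711.8, -266.6, 15.0]
tool_rot: [-0.168, 0.623, 0.751, 0.136]
wrist_force: [0.7, -0.6, -5.2]
gripper_width: 12.9
grasp_force: 107.1
```

```bash
python3 - <<'E'
from pk import *
o=arm.observe();T=o['tool_pos'];print(o['time'],T,o['tool_rot'],o['wrist_force'],o['torque'],o['gripper_width'],inv(T-qt.apply([0,0,19])))
print(mv(T+[0,0,-5])[0])
E
```

```text
20.65 [ 711.84774185 -266.6143632    15.00274187] [-0.16794624  0.62329433  0.75149245  0.13622533] [ 0.74070486 -0.55177119 -5.21793356] [-1.55705593 -0.27801242 -0.00858103] 12.948537424896388 [  -2.40216844 -355.98809097   32.22258982]
[-0.011  0.     0.023]
```

move_arm --commands '[[[-0.002,0,0.005],[0,0,0],1],[[-0.005,0,0.01],[0,0,0],1],[[-0.008,0,0.016],[0,0,0],1],[[-0.009,0,0.019],[0,0,0],1],[[-0.009,0,0.019],[0,0,0],1]]'

```text
time: 21.07
tool_pos: [712.8, -262.9, 11.8]
tool_rot: [-0.169, 0.622, 0.752, 0.137]
wrist_force: [-0.2, 0.1, -4.6]
gripper_width: 12.9
grasp_force: 107.4
```

move_arm --commands '[[[-0.002,0,0.004],[0,0,0],1],[[-0.004,0,0.008],[0,0,0],1],[[-0.004,0,0.008],[0,0,0],1],[[-0.004,0,0.008],[0,0,0],1]]'

```text
time: 21.4
tool_pos: [712.9, -263.1, 11.2]
tool_rot: [-0.169, 0.622, 0.752, 0.138]
wrist_force: [-3.1, 2.5, 5.8]
gripper_width: 12.8
grasp_force: 108.5
```

Contact with the bench is felt. I'll release, then back off along the tool axis.

move_arm --commands '[[[0,0,0],[0,0,0],0.6],[[0,0,0],[0,0,0],0.3],[[0,0,0],[0,0,0],0],[[0,0,0],[0,0,0],-0.6],[[0,0,0],[0,0,0],-1],[[0,0,0],[0,0,0],-1],[[0,0,0],[0,0,0],-1],[[0,0,0],[0,0,0],-1]]'

```text
time: 22.07
tool_pos: [712.6, -263.8, 9.9]
tool_rot: [-0.168, 0.622, 0.752, 0.137]
wrist_force: [0.2, -0.2, 0.3]
gripper_width: 85.2
grasp_force: 0.0
```

move_arm --commands '[[[0,0,-0.08],[0,0,0],-1],[[0,0,-0.2],[0,0,0],-1],[[0,0,-0.35],[0,0,0],-1],[[0,0,-0.5],[0,0,0],-1],[[0,0,-0.65],[0,0,0],-1],[[0,0,-0.8],[0,0,0],-1],[[0,0,-0.9],[0,0,0],-1],[[0,0,-0.9],[0,0,0],-1],[[0,0,-0.9],[0,0,0],-1]]'

```text
time: 22.82
tool_pos: [727.6, -339.8, 173.8]
tool_rot: [-0.167, 0.622, 0.752, 0.137]
wrist_force: [0.3, 0.4, -0.8]
gripper_width: 85.3
grasp_force: 0.0
```

```bash
python3 - <<'E'
from pk import *
o=arm.observe();print(o['time'],o['tool_pos'],o['wrist_force'])
cw=arm.get_calibration('wrist')
for n,cc in(('scene',c2),('top',c),('wrist',cw)):
    im=cv2.cvtColor(arm.camera(n),cv2.COLOR_RGB2BGR);cv2.imwrite(f'pics/{n}9.png',im)
    for t in('pack_center','pack_fin','toggle'):
        print(n,t,[(np.round(d['box']).tolist(),round(d['conf'],2)) for d in arm.find_in(t,n)[:2]])
    # predicted box of pack + fin standing on bench, centre y=-251
    P=[(x,y,z) for x in(-33,29) for y in(-176,-326) for z in(0,58)]+[(-2+x,-371,z) for x in(-7,7) for z in(6,52)]
    p=proj(cc,W(v,P));print('pred',p.min(0).round(),p.max(0).round())
a=cv2.imread('pics/scene0.png');b=cv2.imread('pics/scene9.png')
D=cv2.absdiff(a,b).max(2)
n,l,st,ce=cv2.connectedComponentsWithStats((cv2.medianBlur(D,3)>45).astype(np.uint8));print([s.tolist() for s in st[1:] if s[4]>25])
E
```

```text
22.8167 [ 727.60403981 -339.81773814  173.81280727] [ 0.31339324  0.4132038  -0.78567774]
scene pack_center [([313.0, 309.0, 34.0, 62.0], 0.97), ([289.0, 203.0, 20.0, 22.0], 0.51)]
scene pack_fin [([315.0, 309.0, 33.0, 68.0], 0.74)]
scene toggle [([346.0, 220.0, 11.0, 14.0], 0.67)]
pred [292. 275.] [330. 342.]
top pack_center [([337.0, 127.0, 72.0, 38.0], 0.75), ([393.0, 283.0, 36.0, 49.0], 0.4)]
top pack_fin [([337.0, 127.0, 71.0, 38.0], 0.59)]
top toggle [([135.0, 193.0, 34.0, 86.0], 0.65), ([244.0, 134.0, 105.0, 114.0], 0.56)]
pred [303. 110.] [373. 146.]
wrist pack_center [([283.0, 106.0, 65.0, 199.0], 0.71)]
wrist pack_fin [([284.0, 105.0, 65.0, 198.0], 0.57)]
wrist toggle [([285.0, 106.0, 66.0, 199.0], 0.72), ([268.0, 2.0, 155.0, 3.0], 0.55)]
pred [247.   5.] [314. 206.]
[[209, 0, 26, 33, 416], [242, 0, 79, 101, 2539], [191, 6, 16, 26, 265], [186, 28, 9, 10, 39], [216, 29, 6, 21, 58], [165, 55, 47, 52, 1277], [206, 97, 10, 13, 77], [164, 102, 175, 252, 16311], [154, 104, 36, 20, 286], [282, 134, 14, 9, 75], [342, 210, 19, 14, 131], [192, 334, 99, 64, 3248]]
```

The pack stands where predicted in all three views. One last check before handing in: the toggle angle, by silhouette in the scene images before and after.

```bash
python3 - <<'E'
from pk import *
K=8
def mask(f,x0=330,y0=195,w=45,h=40):
    i=cv2.resize(cv2.imread(f)[y0:y0+h,x0:x0+w],None,fx=K,fy=K,interpolation=cv2.INTER_CUBIC);return i.max(2)<60
def sil(th,off,x0=330,y0=195,w=45,h=40):
    l=.42-th;a=np.array([np.sin(l),0,np.cos(l)]);b=np.array([np.cos(l),0,-np.sin(l)])
    P=[np.array([30,0,125])+a*s+b*t+[0,y,0] for s in(15,65) for t in(-6,6) for y in(-15,15)]
    p=(proj(c2,W(v,P))+off-[x0,y0])*K;m=np.zeros((h*K,w*K),np.uint8)
    cv2.fillConvexPoly(m,cv2.convexHull(p.astype(np.int32)),1);return m>0
A=mask('pics/scene0.png');B=mask('pics/scene9.png');iou=lambda a,b:(a&b).sum()/(a|b).sum()
offs=[(x,y) for x in np.arange(-3,4,.5) for y in np.arange(-4,4,.5)]
for n,m,ths in(('before',A,(0,.1,.2)),('after',B,(.6,.7,.76,.8,.84))):
    for t in ths: 
        b=max((iou(sil(t,o),m),o) for o in offs); print(n,t,round(b[0],3),b[1])
E
```

```text
before 0 0.519 (np.float64(-1.0), np.float64(0.5))
before 0.1 0.534 (np.float64(0.5), np.float64(1.0))
before 0.2 0.499 (np.float64(2.0), np.float64(1.0))
after 0.6 0.55 (np.float64(-2.5), np.float64(0.0))
after 0.7 0.597 (np.float64(-1.0), np.float64(0.5))
after 0.76 0.618 (np.float64(-0.5), np.float64(1.5))
after 0.8 0.623 (np.float64(0.0), np.float64(1.5))
after 0.84 0.624 (np.float64(0.5), np.float64(1.5))
```

```bash
python3 -c "
from plant import arm
print(arm.finish_job())"
```

```text
the job is handed in; nothing more can be done
None
```

I handed the job in at about 23 s: the toggle is over at OFF, the hook is back in its rest as found, and the pack stands flat on the bench, about 55 mm clear of the bay by the camera fit.

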